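Load a test plate under a spring clip

TASK

Load the flat test plate into the clip fixture without grasping or lifting anything: hold the spring clip's long paddle down with one fingertip so that its foot is raised and, while it is held, push the plate along its channel and under the foot with the other fingertip until it is fully home against the end stop. Then let the paddle up so that the foot clamps the plate, and move clear. Leave the thread spool, the tape roll and the dropper bottle where they stand.

Things in the scene. Friction and masses are not known exactly. Their poses are not given: they have to be found in the camera images.
- clip_fixture: Low metal fixture screwed to the bench, 190 x 122 mm. Origin on the bench under the middle line (y = 0) of its channel; z up. The plate slides along the channel towards +x. Channel floor at z = 16 mm; side walls 4 mm thick, inner faces y = +-30 mm, tops z = 25 mm, x = -100 to 68 mm; open at the -x end. A spring clip is hinged along the channel's -y side.
- stop_face (a point): Foot of the end stop's face, middle of the channel: fixture x = 60, y = 0, z = 16 mm. The stop is 11 mm tall (top at z = 27 mm). The plate is home when its front edge touches this face; its centre is then at fixture x = 30 mm, its rear face at x = 0.
- hinge_mid (a point): Middle of the clip's hinge axis: fixture x = -20, y = -34, z = 30 mm; the axis is parallel to the fixture's x. Barrel radius 4 mm, between lugs as tall (z = 32 to 34 mm) at x = -92 and 53 mm.
- clip_foot (a point): Underside of the clip's foot (moves with the clip): closed at fixture x = 37, y = 8 mm, 1 mm above the channel floor, blocking the plate. Foot 14 mm along x (30 to 44 mm), 12 mm along y. The arm carrying it crosses over the channel from the hinge, 14 mm wide, underside z = 32 mm, top 36 mm when closed; held open the arm's end rises to about 52 mm.
- test_plate: Flat metal plate, 60 mm (x) by 56 mm (y) by 8 mm, 0.14 to 0.26 kg, loose in the channel, its x along the fixture's +x. Its rear edge (x = -30 mm) carries a ridge 6 mm thick, 50 mm wide, top 14 mm above the underside (30 mm above the bench); push on its rear face. Origin: centre of the underside. It starts with its centre at fixture x = -25 to -5 mm, short of the foot.
- spring_clip (a joint): Hinge angle of the spring clip, rad. 0: closed, foot down; grows as the paddle is pressed down and the foot rises; mechanical stop at 0.36. The foot clears the plate's top from about 0.17 and rests on the plate at about 0.165. A spring closes it: pressing 24 mm from the hinge axis takes about 3 N to start and 6.5 N at the stop, nearer the hinge up to 10 N.
- paddle_mid (a point): Middle of the paddle's upper face (moves with the clip): fixture x = -45, y = -58 mm; 28.5 mm above the bench closed, about 22 mm at 0.28 rad, 20 mm at 0.36. Paddle: x = -96 to 6 mm, y = -42 to -74 mm. Closed, its outer edge is higher; level at 0.28 rad. A fingertip may slide along it; held down, it is about 8 mm below the top of the plate's ridge. Base under it: top z = 6 mm.
- thread_spool: Bystander: thread spool with black thread, 30 mm diameter, 40 mm tall, standing loose near the fixture. Origin: centre of its underside.
- tape_roll: Bystander: silvery white tape roll, 55 mm diameter, 50 mm tall, standing loose near the fixture. Origin: centre of its underside.
- dropper_bottle: Bystander: small white dropper bottle, 26 mm diameter, 44 mm tall, standing loose near the fixture. Origin: centre of its underside.
Things that resemble listed ones, but are neither listed nor needed, are in the scene too. Several things have the shape of the test_plate; the one meant has the colours described above.

How it is judged:
On the way, in this order (a step that is already met when the one before it is completed fails the run):
1. the paddle is held down by a finger, the foot raised, the plate not yet under it (value of joint spring_clip above 0.18 rad and contact force between the fingers and spring_clip above 1 N and x of test_plate in the frame of clip_fixture below 0.004 m), for 0.2 s.
2. while a finger holds the paddle down, a finger pushes the plate beneath the foot (value of joint spring_clip above 0.17 rad and contact force between the fingers and spring_clip above 0.5 N and contact force between the fingers and test_plate above 0.05 N and x of test_plate in the frame of clip_fixture above 0.006 m), for 0.05 s.
At the end, for the whole second after the job is handed in: The plate lies flat and at rest in the channel, within 4 mm of the end stop, and the released clip's foot rests on it (hinge at 0.12 to 0.21 rad, more than 0.5 N on the plate) (x of test_plate in the frame of clip_fixture between 0.026 and 0.034 m and z of test_plate in the frame of clip_fixture below 0.019 m and angle between test_plate's own z axis and vertical below 0.06 rad and angle between the x axis of test_plate and the x axis of clip_fixture, either way round below 0.1 rad and value of joint spring_clip between 0.12 and 0.21 rad and contact force between spring_clip and test_plate above 0.5 N and linear speed of test_plate below 0.01 m/s); the robot touches nothing.
It fails at once if the plate is lifted or tipped out of its channel (z of test_plate in the frame of clip_fixture above 0.026 m or angle between test_plate's own z axis and vertical above 0.3 rad).
It fails at once if the thread spool is moved (more than 15 mm) or tipped (distance of thread_spool from where it was at the start of the episode above 0.015 m or angle between thread_spool's own z axis and vertical above 0.3 rad).
It fails at once if the tape roll is moved (more than 15 mm) or tipped (distance of tape_roll from where it was at the start of the episode above 0.015 m or angle between tape_roll's own z axis and vertical above 0.3 rad).
It fails at once if the dropper bottle is moved (more than 15 mm) or tipped (distance of dropper_bottle from where it was at the start of the episode above 0.015 m or angle between dropper_bottle's own z axis and vertical above 0.3 rad).
It also fails if it takes over 42 s, if anything falls off the work surface, if the arm or the gripper's body presses on something with over 40 N, if the wrist force passes 120 N, or if a joint passes its speed limit or range.

ROBOT

A 7-joint arm with a two-finger parallel gripper is mounted at the origin on a cart in front of the work surface, level with it; the furniture and walls round the work are solid. World frame = base frame: x ahead of the robot, y to its left, z up, the work surface at z = 0. Lengths are in m, angles in rad, forces in N, time in s.
With the tool pointing down it reaches from about 0.35 to 0.9 m from the base axis. Payload 8.1 kg.
Tool frame: the origin (TCP) lies between the finger pads; the fingertips stand ahead of it and the grasp point (between the pads) is the TCP (arm.nose_length is the z of the fingertips in the tool frame, in m); z points along the fingers, y is the line along which they close (so a half turn about z gives the same grasp; the last joint's range is limited). The gripper opens to 92 mm and grips with 3 to 60 N. Pads are 19 mm wide; open, the fingers measure 130 mm over their backs; the gripper's body (75 mm by 190 mm) begins 47 mm behind the grasp point.
Start: joints at [1.136, 0.434, 0.025, 1.573, -0.012, 1.134, -0.075], TCP at [0.204, -0.591, 0.246] pointing down, gripper open.
Joint ranges: [-2.62, 2.62], [-0.44, 2.09], [-1.27, 1.32], [0.08, 2.57], [-1.32, 4.46], [0.12, 2], [-2.74, 2.74]. Speed limits (rad/s): [2.22, 2.22, 3.01, 3.01, 3.14, 3.14, 3.14].

INTERFACE

Orientations are given as a rotation vector (axis times angle).
In Python, from cell import sensors, optics, arm gives the robot as it stands.
- The arm moves only by the tool arm_command, never from a script. Its argument "deltas" is one flat list of numbers, 7 for each row, row after row: the turn, a rotation vector about the world's x, y, z as a fraction of full scale, then the shift along the world's x, y, z as a fraction of full scale, then the finger opening in mm, from 0 to 91.8. In form: [wx, wy, wz, dx, dy, dz, fingers, wx, wy, wz, dx, dy, dz, fingers, ...]. A call has 1 to 20 rows; each row is the pose to reach, as a shift and turn from the pose commanded when the call began; what a row does not reach only later rows make up. Full scale, the value 1, is 1 m for a shift and 90 degrees for a turn. A row lasts 1/10 s, in which the tool goes at most 50 mm and 8.59 degrees, less where a joint would pass 70% of its speed; a pose out of reach is approached as far as the arm can. A call with a number of a shift or a turn outside -1 to 1 is refused whole. A call with a gripper value outside its range is refused whole. The fingers move at their own pace and stop on an object; "force" is the grip in N (left out, the last holds). Time passes only in rows, so rows that repeat a pose let the fingers close. It gives the time, the measured TCP pose, the force, the opening and the grip force at its end, in the units of the state.
- sensors.observe(): the state, without advancing time (a new reading comes with each control period).
- optics.get_image(name): name is "scene" or "side" or "wrist"; returns the picture (420x560x3 uint8, blue, green, red); there is no depth.
- optics.calibration(name): a dict with "camera_matrix" (3x3 intrinsics, pixels), "rvec" (rotation vector, rad) and "tvec" (3), from world to camera coordinates, as OpenCV has them. Camera axes: x right, y down, z forward; pixel columns grow to the right and rows downward; lengths in m; the calibration is good to about 2 mm. The wrist camera is an equidistant fisheye: a pixel r from the principal point sees the ray r / f radians off the axis. A picture is of the moment at which its call begins: read the wrist's pose just before it. calibration takes no time and is no camera call; for the wrist camera it gives the pose at the moment of the call.
- arm.sign_off(): hands the job in; it is judged then, once.
The state is a dict: "clock": time; "joints": joint angles; "dq": joint speeds; "joint_efforts": joint torques, N m; "position": TCP position; "ee_rot": TCP orientation; "force": force on the tool from outside, world axes, zero at the start; "ft_torque": the same for the moment, N m; "width": opening from 0.0 (shut) to 1.0 (fully open); "gripper_force": force on a finger pad.
Only numpy, scipy, OpenCV 4.12 (cv2) and the standard library are available. Lean on these libraries where they do the work, as an engineer would, in place of code of your own. Each camera call takes 0.05 s, during which the arm holds its last target. There are 200 camera calls.

## Working session

There is one attempt and no reset: what is moved stays moved. The work goes in short steps, Python scripts to look and compute and a tool call to move; the robot and the scene stay as the last step left them, time stands still between calls to the robot, and variables do not carry over. Pictures are saved under pics/ and viewed, at most 10 in all, crops included, and the job is handed in when it is done.

Besides the shell and the picture viewer there is one more tool, called as name(argument=value, ...) on one line, values as JSON. arm_command: Moves the arm, as the interface text tells. Its arguments: {"type":"object","properties":{"deltas":{"type":"array","items":{"type":"number"}},"force":{"type":"number"}},"required":["deltas"]}

```bash
mkdir -p pics
python3 - <<'E'
from cell import sensors, optics, arm
import cv2,numpy as np
s=sensors.observe();print(s['clock'],s['position'],s['ee_rot'],s['force'],arm.nose_length)
for n in("scene","side"):
    cv2.imwrite(f"pics/{n}0.png",optics.get_image(n))
    c=optics.calibration(n);R=cv2.Rodrigues(np.array(c['rvec']))[0];print(n,c['camera_matrix'],(-R.T@np.array(c['tvec']).ravel()))
E
```

```text
0.0 [ 0.20341548 -0.5904705   0.24493258] [-3.09694155e+00 -5.18431365e-01  5.75777467e-04] [ 0.23342059 -0.48751233  0.1692576 ] 0.019
scene [[390.44206047   0.         280.31623616]
 [  0.         390.44206047 211.48927836]
 [  0.           0.           1.        ]] [ 0.02080208 -0.47911952  0.48579709]
side [[528.9516077    0.         285.36141039]
 [  0.         528.9516077  196.15126936]
 [  0.           0.           1.        ]] [ 0.41937879 -0.74630231  0.47522716]
```

View pics/scene0.png

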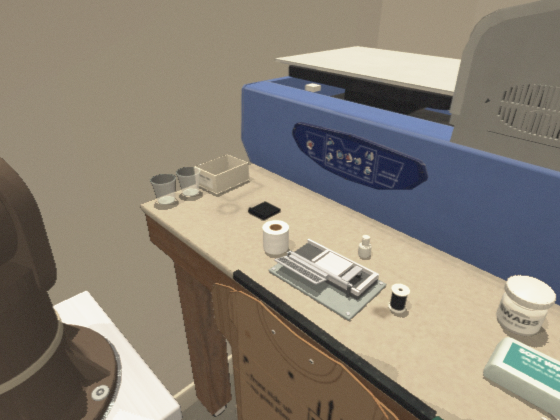

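View pics/side0.png

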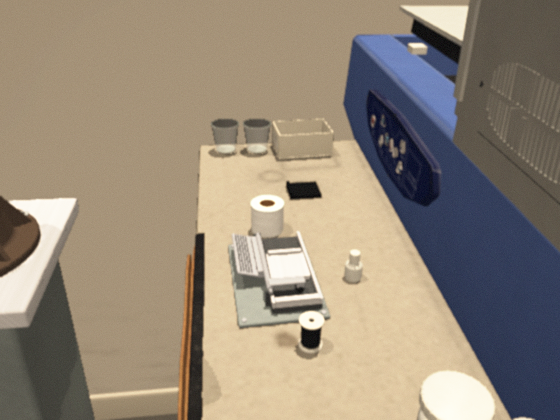

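The scene view shows the fixture at about (327,275), with the tape roll at (276,238), the dropper at (365,247) and the spool at (399,298). In the side view the fixture is at about (277,280), the roll at (267,215), the dropper at (354,267) and the spool at (311,333). The black plate-like item at (303,190) in the side view is a decoy candidate. I'll zoom in on both views.

Run:
```python
import cv2
a=cv2.imread("pics/side0.png")[180:360,215:375];cv2.imwrite("pics/c1.png",cv2.resize(a,(533,600),interpolation=cv2.INTER_CUBIC))
a=cv2.imread("pics/scene0.png")[215:320,255:415];cv2.imwrite("pics/c2.png",cv2.resize(a,(800,525),interpolation=cv2.INTER_CUBIC))
```

```text
(no output)
```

View pics/c1.png

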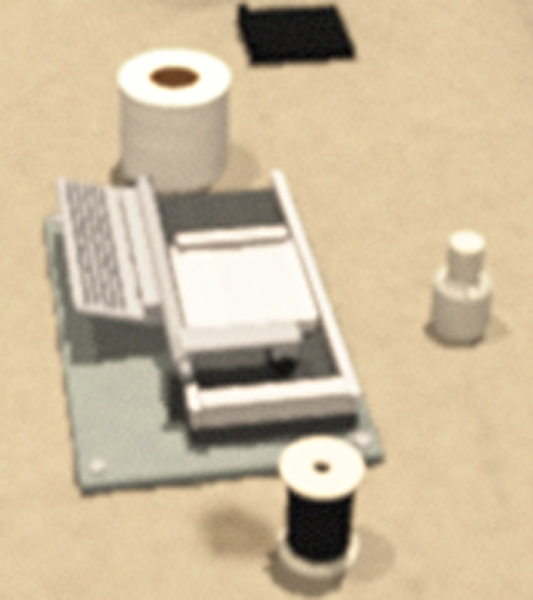

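View pics/c2.png

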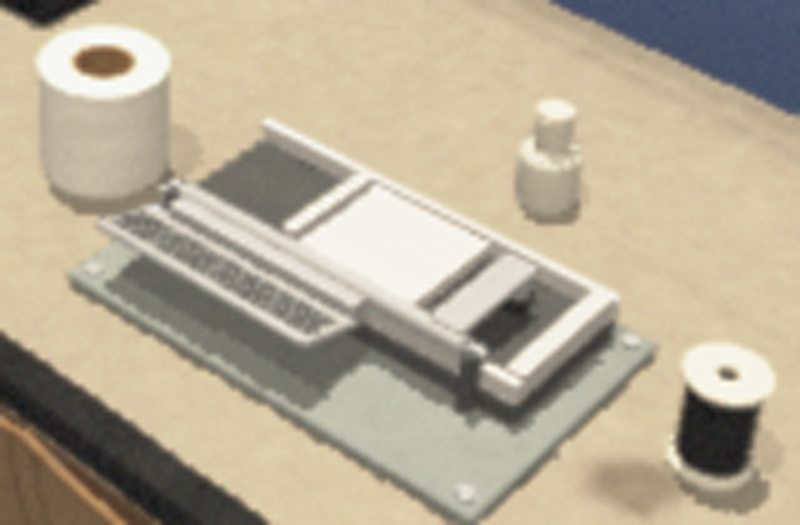

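The crops show the clip with its dark-perforated paddle on the left and the channel running towards the camera. The white plate has its ridge at its far end (crop 1 (230,238)). The stop is at (270,400) and the foot at (283,362). The possible test plates are the white one in the channel at side (287,265) and the black one lying on the bench at side (303,190). I choose the one in the channel, since it is metal-white and short of the foot. Next I measure the pose.

```bash
cat > h.py <<'E'
import numpy as np,cv2
from cell import optics
def cast(n,px,z):
    c=optics.calibration(n);K=np.array(c['camera_matrix']);R=cv2.Rodrigues(np.array(c['rvec']))[0];t=np.array(c['tvec']).ravel()
    o=-R.T@t;d=R.T@np.linalg.inv(K)@[px[0],px[1],1];return (o+d*(z-o[2])/d[2])[:2]
c1=lambda u,v:(215+u/3.331-.35,180+v/3.333-.35)
c2=lambda u,v:(255+u/5-.4,215+v/5-.4)
E
python3 - <<'E'
from h import *
# fixture pt (mm), side crop px, scene crop px
F=[((-100,32,25),(278,172),(265,122)),((68,34,27),(358,402),(618,296)),((68,-34,27),(190,418),(522,388)),
((60,34,27),(352,378),(590,288)),((90,-78,3),(81,488),(470,518)),((90,44,3),(382,460),(655,350)),((-100,-78,3),(45,217),(70,280)),
((-96,-74,33),(60,180),(98,222)),((6,-74,33),(76,308),(308,343))]
def fit(P,Q):
    p=P-P.mean(0);q=Q-Q.mean(0);a=np.arctan2((p[:,0]*q[:,1]-p[:,1]*q[:,0]).sum(),(p*q).sum())
    R=np.array([[np.cos(a),-np.sin(a)],[np.sin(a),np.cos(a)]]);return a,R,Q.mean(0)-R@P.mean(0)
P=np.array([f[0][:2] for f in F])/1e3
A=np.array([cast("side",c1(*f[1]),f[0][2]/1e3) for f in F]);B=np.array([cast("scene",c2(*f[2]),f[0][2]/1e3) for f in F])
for Q,PP in((A,P),(B,P),(np.r_[A,B],np.r_[P,P])):
    a,R,t=fit(PP,Q);print(a,t);print(np.round(((Q-t)@R-PP)*1e3,1).tolist())
inv=lambda q:np.round(((np.array(q)-t)@R)*1e3,1)
print("ridge top rear ends side",inv(cast("side",c1(177,233),.030)),inv(cast("side",c1(288,225),.030)),"scene",inv(cast("scene",c2(358,172),.030)))
print("plate front side",inv(cast("side",c1(315,320),.024)),"scene",inv(cast("scene",c2(490,243),.024)),inv(cast("scene",c2(425,302),.024)))
print("roll base",inv(cast("scene",c2(100,205),0)),inv(cast("side",c1(175,190),0)),"roll top c",inv(cast("scene",c2(104,62),.05)),inv(cast("side",c1(175,77),.05)))
print("dropper",inv(cast("scene",c2(549,218),0)),"spool",inv(cast("scene",c2(728,374),.04)))
E
```

```text
-1.549772675226069 [ 0.50796452 -0.13794256]
[[0.6, -0.7], [7.0, -0.5], [8.1, 0.8], [0.1, 0.2], [-6.7, 1.5], [-7.4, -1.1], [-7.3, -2.4], [3.8, 0.8], [1.9, 1.4]]
-1.5351734089413782 [ 0.50398472 -0.13666254]
[[2.7, -0.5], [2.1, -1.2], [4.6, 1.0], [0.3, -4.4], [-7.4, 3.6], [-6.7, -1.3], [-2.1, -0.8], [3.6, 1.1], [2.9, 2.5]]
-1.5425556249930634 [ 0.50597602 -0.13730403]
[[1.5, 2.0], [7.9, 1.0], [8.5, 2.2], [1.0, 1.8], [-6.5, 2.9], [-6.4, 0.3], [-7.2, 0.3], [4.0, 3.4], [2.0, 3.4], [1.7, -3.2], [1.2, -2.7], [4.1, -0.5], [-0.7, -5.9], [-7.5, 2.3], [-7.7, -2.7], [-2.2, -3.5], [3.5, -1.5], [2.7, 0.6]]
ridge top rear ends side [-45.9 -21.5] [-45.8  29.1] scene [-44.4  22.2]
plate front side [17.5 29.3] scene [15.5 27.9] [ 18.7 -17.6]
roll base [-130.7  -36.3] [-127.6  -12.2] roll top c [-151.3  -12.8] [-153.   -9.]
dropper [ 6.9 85.6] spool [125.2   6.8]
```

The base residuals are a constant -7 mm in x, so the base must run about -105 to 85 rather than -100 to 90. I'll refit with that and without the stop's front edge.

Run:
```python
from h import *
F=[((-100,32,25),(278,172),(265,122)),((60,34,27),(352,378),(590,288)),((85,-78,3),(81,488),(470,518)),((85,44,3),(382,460),(655,350)),((-105,-78,3),(45,217),(70,280)),
((-96,-74,33),(60,180),(98,222)),((6,-74,33),(76,308),(308,343))]
def fit(P,Q):
    p=P-P.mean(0);q=Q-Q.mean(0);a=np.arctan2((p[:,0]*q[:,1]-p[:,1]*q[:,0]).sum(),(p*q).sum())
    R=np.array([[np.cos(a),-np.sin(a)],[np.sin(a),np.cos(a)]]);return a,R,Q.mean(0)-R@P.mean(0)
P=np.array([f[0][:2] for f in F])/1e3
A=np.array([cast("side",c1(*f[1]),f[0][2]/1e3) for f in F]);B=np.array([cast("scene",c2(*f[2]),f[0][2]/1e3) for f in F])
for Q,PP in((A,P),(B,P),(np.r_[A,B],np.r_[P,P])):
    a,R,t=fit(PP,Q);print(a,t);print(np.round(((Q-t)@R-PP)*1e3,1).tolist())
np.savez("fix.npz",a=a,R=R,t=t)
from cell import sensors
from scipy.spatial.transform import Rotation as Ro
s=sensors.observe();T=Ro.from_rotvec(s['ee_rot']).as_matrix();print(T)
g=t+R@[-.080,-.028];print("goal",g,"d",g-s['position'][:2],"fx",R[:,0],"fy",R[:,1])
print("yaw tool y",np.arctan2(T[1,1],T[0,1]),"fy",np.arctan2(R[1,1],R[0,1]))
inv=lambda q:np.round(((np.array(q)-t)@R)*1e3,1)
print("ridge",inv(cast("side",c1(177,233),.030)),inv(cast("side",c1(288,225),.030)),inv(cast("scene",c2(358,172),.030)))
```

```text
-1.5424461778516816 [ 0.50797565 -0.13773269]
[[1.1, -0.0], [0.5, -0.2], [-2.0, 0.9], [-1.9, -1.7], [-2.7, -1.7], [3.5, 1.4], [1.5, 1.4]]
-1.5313380836506543 [ 0.50409691 -0.13774198]
[[1.7, -0.2], [-0.7, -4.7], [-3.7, 3.3], [-2.6, -1.7], [1.5, -0.5], [2.2, 1.4], [1.6, 2.4]]
-1.5369401832326728 [ 0.50603631 -0.13773881]
[[1.3, 2.5], [0.8, 1.4], [-2.4, 2.4], [-1.6, -0.3], [-3.1, 0.9], [3.2, 3.9], [1.2, 3.3], [1.5, -2.7], [-0.9, -6.3], [-3.4, 1.8], [-2.9, -3.2], [1.9, -3.0], [2.6, -1.1], [1.9, 0.5]]
[[ 9.45473161e-01  3.25699491e-01 -5.85575730e-04]
 [ 3.25699989e-01 -9.45472306e-01  1.27922764e-03]
 [-1.37001843e-04 -1.40019741e-03 -9.99999010e-01]]
goal [ 0.47534438 -0.05873244] d [0.27195317 0.53179652] fx [ 0.03384968 -0.99942694] fy [0.99942694 0.03384968]
yaw tool y -1.239044523238698 fy 0.033856143562223835
ridge [-46.5 -21.3] [-46.1  29.3] [-44.7  22.5]
```

arm_command(deltas=[0,0,0.81,0.272,0.527,-0.1,36,0,0,0.81,0.272,0.527,-0.1,36,0,0,0.81,0.272,0.527,-0.1,36,0,0,0.81,0.272,0.527,-0.1,36,0,0,0.81,0.272,0.527,-0.1,36,0,0,0.81,0.272,0.527,-0.1,36,0,0,0.81,0.272,0.527,-0.1,36,0,0,0.81,0.272,0.527,-0.1,36,0,0,0.81,0.272,0.527,-0.1,36,0,0,0.81,0.272,0.527,-0.1,36,0,0,0.81,0.272,0.527,-0.1,36,0,0,0.81,0.272,0.527,-0.1,36,0,0,0.81,0.272,0.527,-0.1,36,0,0,0.81,0.272,0.527,-0.1,36,0,0,0.81,0.272,0.527,-0.1,36,0,0,0.81,0.272,0.527,-0.1,36,0,0,0.81,0.272,0.527,-0.1,36,0,0,0.81,0.272,0.527,-0.1,36])

```text
clock: 1.9
position: [0.4754, -0.065, 0.1459]
ee_rot: [2.186, 2.256, -0.0]
force: [0.1, -0.3, -0.6]
width: 0.393
gripper_force: 0.0
```

Run:
```python
from h import *
from cell import sensors
s=sensors.observe();f=np.load("fix.npz");R,t=f['R'],f['t']
print(s['clock'],s['position'],s['ee_rot'],s['width'],s['joints'],s['force'],((s['position'][:2]-t)@R))
w=optics.get_image("wrist");cv2.imwrite("pics/w1.png",w)
a=optics.get_image("side")[150:360,185:385];a=cv2.resize(a,(571,600),interpolation=cv2.INTER_CUBIC);cv2.imwrite("pics/s1.png",a)
```

```text
1.9 [ 0.47538447 -0.0649538   0.1459254 ] [ 2.18584755e+00  2.25578588e+00 -7.55231372e-05] 0.393465769730411 [ 0.38973732  0.36298275 -0.46118376  2.01104239  0.2195143   0.81451724
 -0.16553061] [ 0.14200242 -0.29659117 -0.61975153] [-0.07378086 -0.02817053]
```

View pics/w1.png

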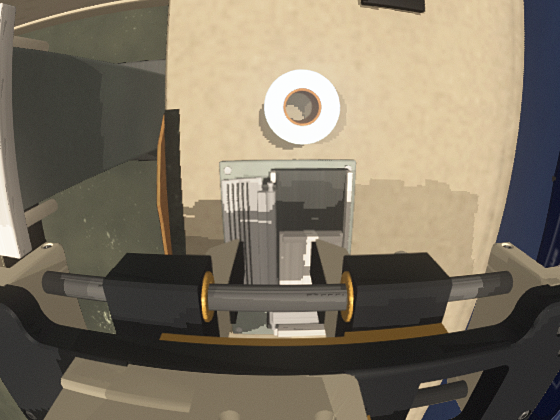

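View pics/s1.png

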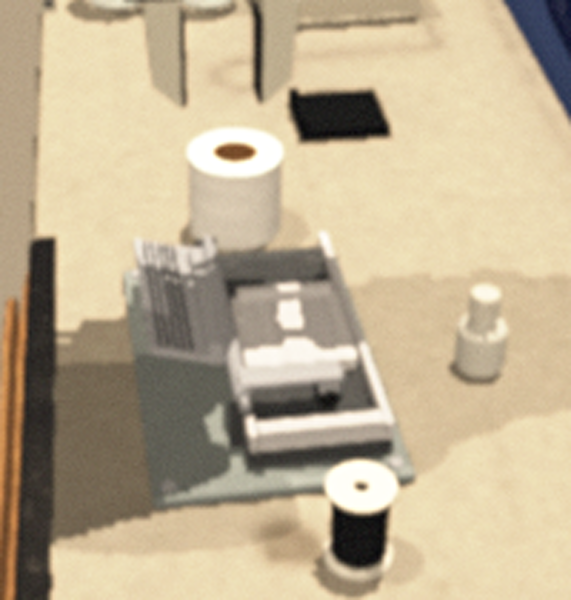

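The wrist view shows the roll's top centre at (303,106), the base's far corners at (221,162) and (355,160), and the channel's open end between (272,172) and (352,170). The side view shows tapered fingertips at (180,103) and (262,100), with their ends at the inner faces. I should therefore open to about 56 mm so that the paddle tip presses around y = -59. I'll check the pose with the wrist rays.

Run:
```python
from h import *
c=optics.calibration("wrist");K=np.array(c['camera_matrix']);Rc=cv2.Rodrigues(np.array(c['rvec']))[0];o=-Rc.T@np.array(c['tvec']).ravel()
f=np.load("fix.npz");R,t=f['R'],f['t']
def wc(u,v,z):
    d=np.array([(u-K[0,2])/K[0,0],(v-K[1,2])/K[1,1]]);th=np.hypot(*d);d=Rc.T@np.r_[d/th*np.sin(th),np.cos(th)]
    return np.round(((o+d*(z-o[2])/d[2])[:2]-t)@R*1e3,1)
print(o,K[0])
for n,p in dict(baseL=(221,162,.006),baseR=(355,160,.006),baseLow_right=(352,250,.006),chanL=(274,172,.025),chanR=(351,170,.025),ridgeL=(279,237,.03),paddleL=(224,180,.033),roll=(303,106,.05)).items(): print(n,wc(*p))
```

```text
[0.47305955 0.01518839 0.28463867] [325.1922621    0.         276.90870992]
baseL [-105.2  -76.9]
baseR [-107.2   41.1]
baseLow_right [-20.   44.4]
chanL [-99.9 -30.2]
chanR [-101.9   33.4]
ridgeL [-44.7 -26.1]
paddleL [-95.2 -70.3]
roll [-153.5   -9.2]
```

Run:
```python
import cv2
a=cv2.imread("pics/w1.png")[150:345,205:375];cv2.imwrite("pics/w1c.png",cv2.resize(a,(523,600),interpolation=cv2.INTER_CUBIC))
```

```text
(no output)
```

View pics/w1c.png

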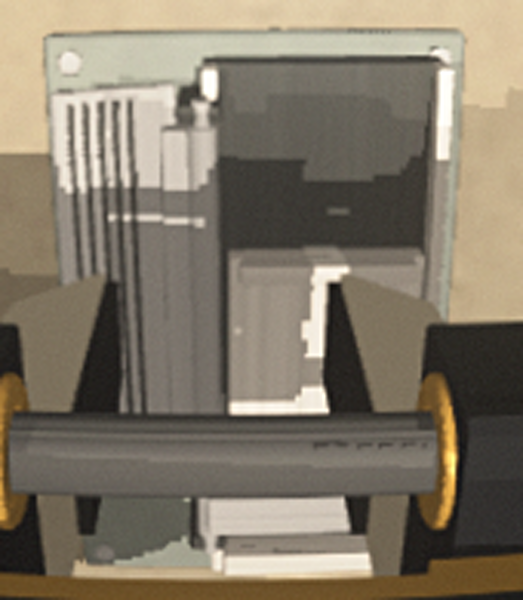

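The crop shows the ridge's rear edge at (325,258) and the finger shadows clear of the walls. The pose agrees within about 2 mm and the plate's rear face is at x ≈ -45. I now descend onto the paddle with the fingers at 56 mm.

arm_command(deltas=[0,0,0,-0.003,0,-0.04,56,0,0,0,-0.003,0,-0.08,56,0,0,0,-0.003,0,-0.08,56,0,0,0,-0.003,0,-0.08,56,0,0,0,-0.003,0,-0.09,56,0,0,0,-0.003,0,-0.095,56,0,0,0,-0.003,0,-0.1,56,0,0,0,-0.003,0,-0.103,56,0,0,0,-0.003,0,-0.103,56,0,0,0,-0.003,0,-0.103,56,0,0,0,-0.003,0,-0.103,56])

```text
clock: 3.1
position: [0.4737, -0.064, 0.0434]
ee_rot: [2.183, 2.257, 0.002]
force: [2.5, -0.8, 5.4]
width: 0.61
gripper_force: 2.6
```

Run:
```python
from h import *
from cell import sensors
s=sensors.observe();f=np.load("fix.npz");R,t=f['R'],f['t']
print(s['clock'],s['position'],s['width']*91.8,s['force'],s['ft_torque'],((s['position'][:2]-t)@R))
a=optics.get_image("side")[150:330,205:365];a=cv2.resize(a,(533,600),interpolation=cv2.INTER_CUBIC);cv2.imwrite("pics/s2.png",a)
```

```text
3.1 [ 0.4737424  -0.06403806  0.04337067] 55.97692811803976 [ 2.47383118 -0.82644198  5.36710042] [-0.31902292 -0.67830646  0.04223012] [-0.07475165 -0.02978066]
```

View pics/s2.png

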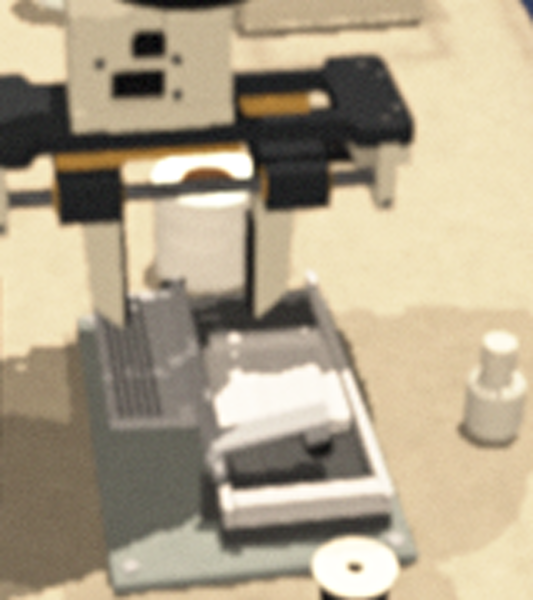

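The clip is open, with its arm tilted up in the crop at (270,420). One tip is on the paddle and the other in the channel behind the plate. I press 2.5 mm further and push along the channel.

arm_command(deltas=[0,0,0,0,0,-0.0025,56,0,0,0,0,0,-0.0025,56,0,0,0,0,0,-0.0025,56,0,0,0,0,-0.006,-0.0025,56,0,0,0,0,-0.012,-0.0025,56,0,0,0,0,-0.017,-0.0025,56,0,0,0,0.001,-0.021,-0.0025,56,0,0,0,0.001,-0.025,-0.0025,56,0,0,0,0.001,-0.029,-0.0025,56,0,0,0,0.001,-0.033,-0.0025,56,0,0,0,0.001,-0.037,-0.0025,56,0,0,0,0.001,-0.041,-0.0025,56,0,0,0,0.0015,-0.045,-0.0025,56,0,0,0,0.0015,-0.048,-0.0025,56,0,0,0,0.0015,-0.051,-0.0025,56,0,0,0,0.0015,-0.054,-0.0025,56,0,0,0,0.0015,-0.056,-0.0025,56,0,0,0,0.0015,-0.058,-0.0025,56,0,0,0,0.0015,-0.058,-0.0025,56])

```text
clock: 5.05
position: [0.4737, -0.121, 0.0404]
ee_rot: [-2.183, -2.258, -0.001]
force: [-0.4, 3.3, 4.8]
width: 0.611
gripper_force: 2.7
```

Run:
```python
from h import *
from cell import sensors
s=sensors.observe();f=np.load("fix.npz");R,t=f['R'],f['t']
print(s['clock'],s['position'],s['width']*91.8,s['force'],s['ft_torque'],((s['position'][:2]-t)@R))
a=optics.get_image("side")[170:330,215:365];a=cv2.resize(a,(562,600),interpolation=cv2.INTER_CUBIC);cv2.imwrite("pics/s3.png",a)
```

```text
5.05 [ 0.47369856 -0.12096214  0.04036657] 56.12551697089087 [-0.40416853  3.27587839  4.84953501] [ 0.74869314  0.05243434 -0.03917856] [-0.01786167 -0.03175134]
```

View pics/s3.png

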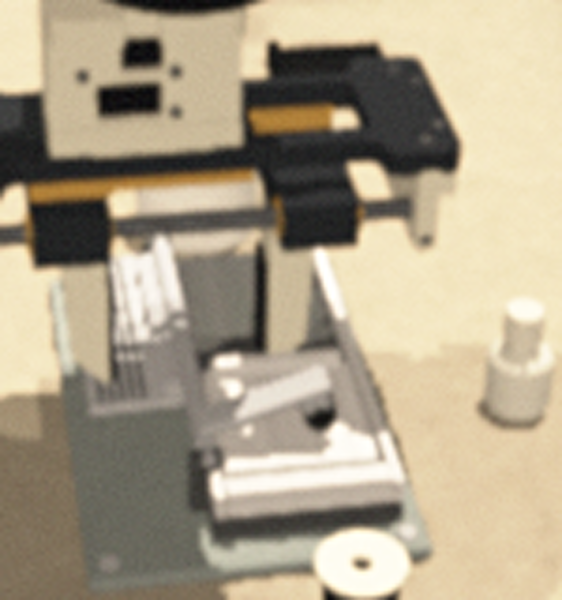

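The plate is beneath the raised foot, its front edge in the crop near (300,455), a few mm from the stop. I push on in small steps while watching the force.

arm_command(deltas=[0,0,0,0,-0.002,0,56,0,0,0,0,-0.004,0,56,0,0,0,0,-0.006,0,56,0,0,0,0,-0.007,0,56,0,0,0,0,-0.007,0,56])

```text
clock: 5.6
position: [0.4737, -0.1278, 0.0404]
ee_rot: [-2.182, -2.258, -0.001]
force: [-0.1, 4.4, 4.9]
width: 0.61
gripper_force: 2.8
```

arm_command(deltas=[0,0,0,0,-0.001,0,56,0,0,0,0,-0.002,0,56,0,0,0,0,-0.002,0,56])

```text
clock: 5.9
position: [0.4737, -0.1287, 0.0404]
ee_rot: [-2.181, -2.259, -0.002]
force: [-0.7, 7.2, 6.6]
width: 0.609
gripper_force: 4.8
```

arm_command(deltas=[0,0,0,0,-0.001,0,56,0,0,0,0,-0.003,0,56,0,0,0,0,-0.003,0,56])

```text
clock: 6.2
position: [0.4735, -0.1292, 0.0403]
ee_rot: [-2.176, -2.261, -0.004]
force: [-1.7, 15.9, 8.7]
width: 0.61
gripper_force: 9.7
```

The arm is stalled firmly against the stop with the finger front at x ≈ 0, so the plate is home. I back off while holding the paddle, then let it up slowly and rise.

arm_command(deltas=[0,0,0,0,0.003,0,56,0,0,0,0,0.006,0,56,0,0,0,0,0.01,0,56,0,0,0,0,0.012,0,56,0,0,0,0,0.012,0.003,56,0,0,0,0,0.012,0.006,56,0,0,0,0,0.012,0.01,56,0,0,0,0,0.012,0.02,56,0,0,0,0,0.012,0.05,56,0,0,0,0,0.012,0.1,56,0,0,0,0,0.012,0.14,56,0,0,0,-0.1,0.1,0.18,56,0,0,0,-0.1,0.1,0.18,56,0,0,0,-0.1,0.1,0.18,56,0,0,0,-0.1,0.1,0.18,56,0,0,0,-0.1,0.1,0.18,56])

```text
clock: 7.8
position: [0.3741, -0.0337, 0.2212]
ee_rot: [2.181, 2.258, 0.001]
force: [1.1, -0.4, 0.8]
width: 0.615
gripper_force: 0.0
```

Run:
```python
from h import *
from cell import sensors
s=sensors.observe();print(s['clock'],s['position'],s['force'])
a=optics.get_image("side")[170:330,215:365];b=optics.get_image("scene")[215:320,255:415]
o=np.zeros((600,800,3),np.uint8);o[:427,:400]=cv2.resize(a,(400,427),interpolation=3);o[:263,400:]=cv2.resize(b,(400,263),interpolation=3);cv2.imwrite("pics/e.png",o)
```

```text
7.8 [ 0.37410677 -0.03370157  0.22117686] [ 1.09194483 -0.37221847  0.78298755]
```

View pics/e.png

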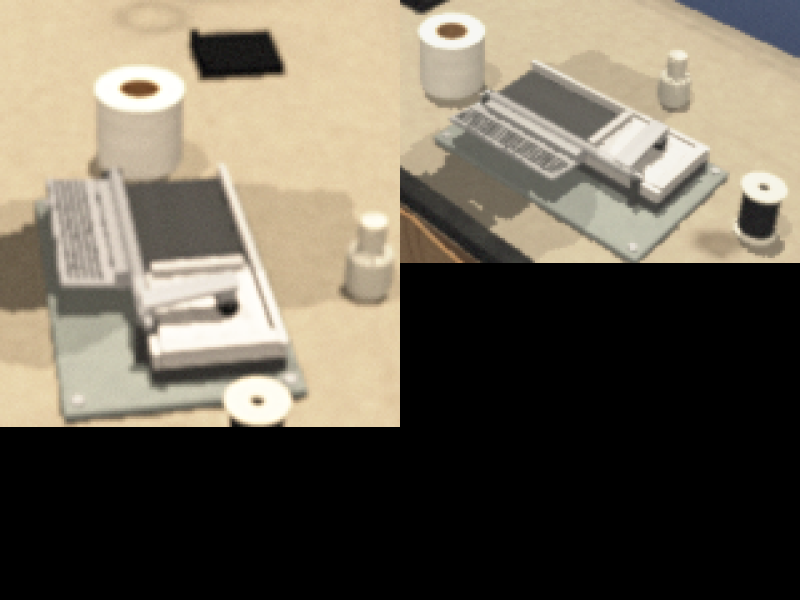

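The plate is against the stop (left panel, (220,340)) with the foot resting on it at (228,303). The spool, roll and bottle stand where they were.

```bash
python3 -c "
from cell import arm
print(arm.sign_off())"
```

```text
the job is handed in; nothing more can be done
None
```

I pushed the plate home against the end stop with the paddle held down, released the clip so its foot clamps the plate, moved the arm clear and handed the job in at about 8 s; the last picture shows the spool, tape roll and bottle still in place, but no verdict came back.

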